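Pin a sprung belt tensioner at its set deflection

TASK

Lock the sprung belt tensioner for fitting: draw the orange-handled setting pin out of its parking boss, put it down into the eye in the tail of the blue arm, and with the pin swing the arm against its spring until its red pointer stands in the green part of the scale. There press lightly and feel along for the index hole under the arm until the pin drops fully home, flange down on the arm, then let go, so that the pin alone holds the arm in the green. Do not force the pin, do not run the arm into the red or let it snap back, and leave the other things on the bench where they are.

Things in the scene. Friction and masses are not known exactly. Their poses are not given: they have to be found in the camera images.
- tensioner: Belt-tensioner unit screwed to the bench: grey plate 205 x 210 x 10 mm, spring drum, two-ended blue arm with a black pulley on its back end, steel index plate, scale arc. Origin: on the arm's vertical pivot axis at bench height; -x axis to the unit's front, roughly to the robot, y to its left, z up. Fixed. Highest parts: nut on the pivot (66 mm), pulley nut (74 mm).
- tension_arm (a joint): Angle of the sprung arm (rad): 0 at rest, positive anticlockwise from above (the tail, in front, swings to the unit's -y), hard stop 0.768; green part of the scale 0.384 to 0.663, red beyond. In the unit's frame the tail points along 160 degrees + this angle, anticlockwise from +x. The spring drives it back to 0: 3 N at the eye to start it, 6 N at 0.5 rad.
- eye_top (a point): Centre of the mouth of the round eye in the arm's tail, on the arm's top, 40 mm above the bench, 110 mm from the pivot axis. The eye is 11.6 mm wide and goes through the 14 mm thick tail (32 mm across); 2 mm below it lies the index plate, top 24 mm above the bench. A red pointer sticks out of the tail's end over the scale.
- index_nominal (a point): Fixed point on top of the steel index plate, 24 mm above the bench, 110 mm from the pivot, at arm angle 30 degrees: where the wanted index hole would nominally be. The plate is set in slots: the true hole (11.6 mm wide, 14 mm deep) lies up to 4.9 degrees (9.3 mm) either way along the 110 mm circle, not measured, to be felt. A like hole to pass over lies 19 degrees before it.
- scale_green (a point): Point on the white scale arc in front of the eye, in the middle of its green part (30 degrees), 29 mm above the bench, 146 mm from the pivot. Ticks every 2 degrees from 0 to 42, long at each 10; green from 22 to 38, red beyond.
- park_mouth (a point): Centre of the mouth of the bore in the dark parking boss (29 mm across, top 40 mm above the bench) at the unit's front right corner (x -132 mm, y -86 mm in the unit's frame). The pin stands in it at the start.
- pin: Setting pin, 55 to 90 g, greased shank. Origin: lower end of the shank, z up along the pin. Shank 10 mm across, 28 mm long, tip tapered over 2 mm to 7.6 mm; flange 19 mm across from 28 to 32 mm, neck, orange grip from 37 to 69 mm: 26 mm along x, 18 mm along y, flat sides to grasp across y. Parked, its lower end is 12 mm above the bench; riding on the index plate 24 mm; fully home, flange on the arm, 12 mm.
- paste_pot: White lidded plastic pot, 105 mm across, 78 mm high, on the other side of the holding block; origin under its centre. To be left alone.
- pliers_1: Red-handled pliers, 193 mm, at the right. To be left alone.
- collar_1: Grey turned collar, 40 mm across, 27 mm high, behind the holding block. To be left alone.
- collar_2: Brass-coloured turned collar, 40 mm across, 27 mm high, behind the holding block. To be left alone.

How it is judged:
On the way, in this order (a step that is already met when the one before it is completed fails the run):
1. the pin's lower end is in the eye, at least 5 mm below the arm's top, with the arm still near its rest (under 6 degrees) (horizontal distance between pin and eye_top below 0.005 m and z of pin in the frame of tensioner below 0.035 m and value of joint tension_arm below 0.105 rad), for 0.1 s.
2. the arm has been swung into the green (22 to 38 degrees) with the pin in its eye (horizontal distance between pin and eye_top below 0.005 m and value of joint tension_arm between 0.384 and 0.663 rad), for 0.1 s.
At the end, for the whole second after the job is handed in: The pin stands through the eye in the index hole, fully home (lower end within 2.5 mm of 12 mm above the bench), upright within 8 degrees, released and at rest, and holds the arm between 22 and 38 degrees, in the green (all of step 2 and z of pin in the frame of tensioner between 0.009 and 0.0145 m and angle between pin's own z axis and vertical below 0.14 rad and linear speed of pin below 0.01 m/s and contact force between the fingers and pin below 0.1 N); the robot touches nothing.
It fails at once if the pin is forced: more than 35 N between the pin and the tensioner (plate, index plate or arm) (contact force between pin and tensioner above 35 N).
It fails at once if the arm is run into the red (beyond 40 degrees) (value of joint tension_arm above 0.7 rad).
It fails at once if the arm snaps back (faster than 2 rad/s) (velocity of joint tension_arm below -2 rad/s).
It fails at once if another thing on the bench is shifted by more than 20 mm (distance of any of paste_pot, pliers_1, collar_1, collar_2 from where it was at the start of the episode above 0.02 m).
It also fails if it takes over 67 s, if anything falls off the work surface, if the arm or the gripper's body presses on something with over 40 N, if the wrist force passes 120 N, or if a joint passes its speed limit or range.

ROBOT

A 7-joint arm with a two-finger parallel gripper is mounted at the origin on a cart in front of the work surface, level with it; the furniture and walls round the work are solid. World frame = base frame: x ahead of the robot, y to its left, z up, the work surface at z = 0. Lengths are in m, angles in rad, forces in N, time in s.
With the tool pointing down it reaches from about 0.425 to 0.925 m from the base axis. Payload 6.8 kg.
Tool frame: the origin (TCP) lies on the mounting face of the last link; the fingertips stand 173 mm ahead of it and the grasp point (between the pads) lies 155 mm ahead of it; z points along the fingers, y is the line along which they close (so a half turn about z gives the same grasp; the last joint's range is limited). The gripper opens to 85 mm and grips with 20 to 120 N. Pads are 22 mm wide; open, the fingers measure 114 mm over their backs; the gripper's body (76 mm by 85 mm) begins 54 mm behind the grasp point. The pads swing forward as they close: fully open they stand 13 mm farther back than shut.
Start: joints at [1.145, 0.477, 0.022, 1.555, -0.011, 1.109, -0.083], TCP at [0.211, -0.641, 0.405] pointing down, gripper open.
Joint ranges: [-2.96, 2.96], [-0.34, 2.1], [-1.41, 1.46], [0.24, 2.44], [-1.37, 4.51], [0.17, 1.92], [-2.96, 2.96]. Speed limits (rad/s): [2.39, 2.39, 3.14, 3.14, 3.14, 3.14, 3.14].

INTERFACE

Orientations are given as a rotation vector (axis times angle).
In Python, from station import state, read_camera, camera_params, ctrl, trace gives the robot as it stands. The module is installed in compiled form; this text tells all that it offers.
- The arm moves only by the tool play_rows, never from a script. Its argument "motion" is a list of rows, each an object with "turn": the turn, a rotation vector about the tool's x, y, z in degrees, a list of three; "travel": the shift along the tool's x, y, z in cm, a list of three; "jaw": the opening, from 0 (shut) to 1 (fully open). A call has 1 to 10 rows; each row is the pose to reach, as a shift and turn from the pose commanded when the call began, along the tool's axes at that moment; what a row does not reach only later rows make up. A row lasts 1/10 s, in which the tool goes at most 50 mm and 8.59 degrees, less where a joint would pass 70% of its speed; a pose out of reach is approached as far as the arm can. A call with a gripper value outside its range is refused whole. The fingers move at their own pace and stop on an object; the grip force is fixed at half the most. Time passes only in rows, so rows that repeat a pose let the fingers close. It gives the time, the measured TCP pose, the force, the opening and the grip force at its end, in the units of the state.
- state(): the state, without advancing time (a new reading comes with each control period).
- read_camera(name): name is "side" or "top"; returns the picture (384x512x3 uint8, red, green, blue); there is no depth.
- camera_params(name): a dict with "vertical_fov" (degrees; the focal length in pixels is half the picture's height over the tangent of half this angle, whatever the lens; pixels are square), "cx", "cy" (the principal point, pixels), "xyz" and "orientation" of the camera in the world. Camera axes: x right, y down, z forward; pixel columns grow to the right and rows downward; lengths in m; the calibration is good to about 2 mm. A picture is of the moment at which its call begins. camera_params takes no time and is no camera call.
- ctrl.sign_off(): hands the job in; it is judged then, once.
Trained networks look in the newest picture that a camera, given by its name, has taken for a name from the list of things; names that differ only in an ending like _2 or _b are one class to them, and where a whole thing is asked for, a point or a joint stands for the part that bears it (a point fixed in the world has none). Each returns a list of dicts, best first, with "confidence" (0 to 1); they miss things now and then, are a little off and sometimes report something else, mostly with a low value. They report only what shows in the picture. A call takes as long as a camera call.
- trace(camera, thing): "region" (384x512 bool, what is visible of it) and "uv" ([column, row] in pixels, amid what is visible of it).
The state is a dict: "time_s": time; "joint_positions": joint angles; "qvel": joint speeds; "effort": joint torques, N m; "ee_pos": TCP position; "tool_rot": TCP orientation; "wrist_force": force on the tool from outside, world axes, zero at the start; "moment": the same for the moment, N m; "gripper_width": finger opening in m; "gripper_force": force on a finger pad.
Only numpy, scipy, OpenCV 4.12 (cv2) and the standard library are available. Lean on these libraries where they do the work, as an engineer would, in place of code of your own. Each camera call takes 0.05 s, during which the arm holds its last target. There are 200 camera calls.

## Working session

There is one attempt and no reset: what is moved stays moved. The work goes in short steps, Python scripts to look and compute and a tool call to move; the robot and the scene stay as the last step left them, time stands still between calls to the robot, and variables do not carry over. Pictures are saved under pics/ and viewed, at most 10 in all, crops included, and the job is handed in when it is done.

Besides the shell and the picture viewer there is one more tool, called after "Emit:" by a JSON object that holds its "method" and its "body", one argument or row to a line. play_rows: Moves the arm, as the interface text tells. Its arguments: {"type":"object","properties":{"motion":{"type":"array","items":{"type":"object","properties":{"turn":{"type":"array","items":{"type":"number"}},"travel":{"type":"array","items":{"type":"number"}},"jaw":{"type":"number"}}}}},"required":["motion"]}

```bash
mkdir -p pics; python3 - <<'E'
from station import *
import cv2,numpy as np
s=state();print({k:np.round(v,3) for k,v in s.items()})
for c in("top","side"):
    p=camera_params(c);print(c,p)
    im=read_camera(c);cv2.imwrite(f"pics/{c}0.png",im[:,:,::-1])
    for t in("pin","tensioner","eye_top","scale_green","park_mouth","tension_arm"):
        try: print(t,[(round(d["confidence"],2),np.round(d["uv"],1),int(d["region"].sum())) for d in trace(c,t)][:3])
        except Exception as e: print(t,e)
E
```

```text
{'time_s': np.float64(0.0), 'joint_positions': array([ 1.145,  0.478,  0.022,  1.556, -0.011,  1.109, -0.083]), 'qvel': array([ 0.001,  0.001,  0.001,  0.   ,  0.   , -0.   , -0.   ]), 'effort': array([-0.0000e+00, -5.9645e+01,  1.6080e+00, -2.8119e+01,  1.3000e-02,
        9.0000e-03,  0.0000e+00]), 'ee_pos': array([ 0.211, -0.641,  0.404]), 'tool_rot': array([-3.10e+00, -4.97e-01,  1.00e-03]), 'wrist_force': array([ 0.537, -0.053,  0.745]), 'moment': array([-0.043,  0.052, -0.024]), 'gripper_force': np.float64(0.0), 'gripper_width': np.float64(0.085)}
top {'vertical_fov': 51.133326880542604, 'cx': 250.1260030797147, 'cy': 187.2019426691678, 'xyz': array([ 0.3508751 , -0.16055962,  1.49883171]), 'orientation': array([-2.11238953,  2.15797361, -0.17099263])}
pin [(0.69, array([283.6, 172.1]), 584), (0.63, array([311. , 213.6]), 37)]
tensioner [(0.9, array([285.5, 191.8]), 3215)]
eye_top [(0.91, array([283.7, 174.4]), 700)]
scale_green [(0.6, array([285.9, 189.9]), 3298)]
park_mouth [(0.77, array([284.8, 190.6]), 3254)]
tension_arm [(0.93, array([286.1, 173.7]), 651)]
side {'vertical_fov': 48.300893254362165, 'cx': 260.25076565600864, 'cy': 192.39859635808693, 'xyz': array([ 0.15939872, -1.2053418 ,  0.65233665]), 'orientation': array([-2.01197169,  0.38749468, -0.23771528])}
pin [(0.67, array([265. , 240.5]), 138)]
tensioner [(0.81, array([277.3, 235.8]), 3327)]
eye_top [(0.58, array([293.9, 222. ]), 810), (0.34, array([264.7, 242.1]), 162)]
scale_green [(0.79, array([278.2, 232.9]), 3353)]
park_mouth [(0.86, array([280.2, 233.1]), 3195)]
tension_arm [(0.93, array([292.7, 220.3]), 693)]
```

```bash
python3 - <<'E'
import cv2,numpy as np
a=cv2.imread("pics/top0.png");b=cv2.imread("pics/side0.png")
u=a[140:240,235:335];v=b[180:280,225:345]
u=cv2.resize(u,(400,400),interpolation=cv2.INTER_CUBIC);v=cv2.resize(v,(400,333),interpolation=cv2.INTER_CUBIC)
v=cv2.copyMakeBorder(v,0,67,0,0,cv2.BORDER_CONSTANT)
cv2.imwrite("pics/c0.png",np.hstack([u,v]))
cv2.imwrite("pics/full.png",np.hstack([cv2.resize(a,(400,300)),cv2.resize(b,(400,300))]))
E
```

```text
(no output)
```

View pics/c0.png

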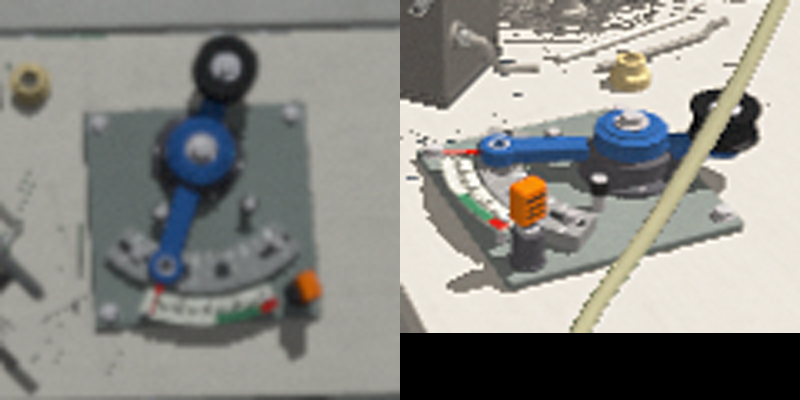

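View pics/full.png

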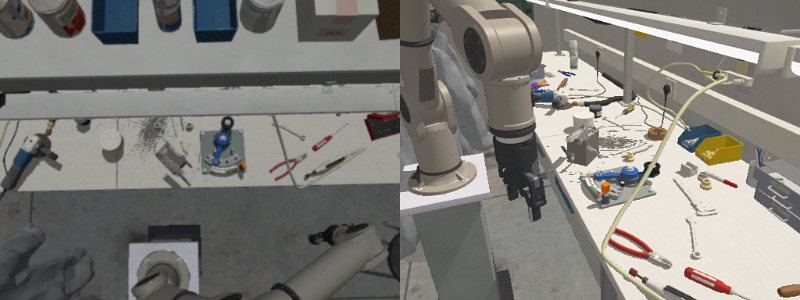

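```bash
python3 - <<'E'
import cv2,numpy as np
a=cv2.imread("pics/top0.png");b=cv2.imread("pics/side0.png")
u=a[145:229,250:322];v=b[195:275,227:330]
cv2.imwrite("pics/c1.png",cv2.resize(u,None,fx=7,fy=7,interpolation=cv2.INTER_LANCZOS4))
cv2.imwrite("pics/c2.png",cv2.resize(v,None,fx=7,fy=7,interpolation=cv2.INTER_LANCZOS4))
E
```

```text
(no output)
```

View pics/c1.png

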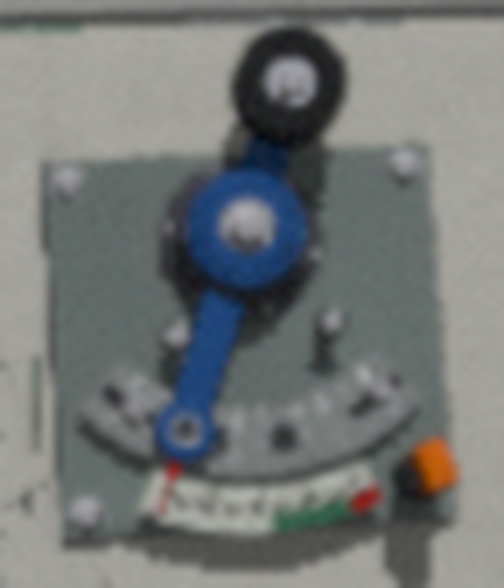

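View pics/c2.png

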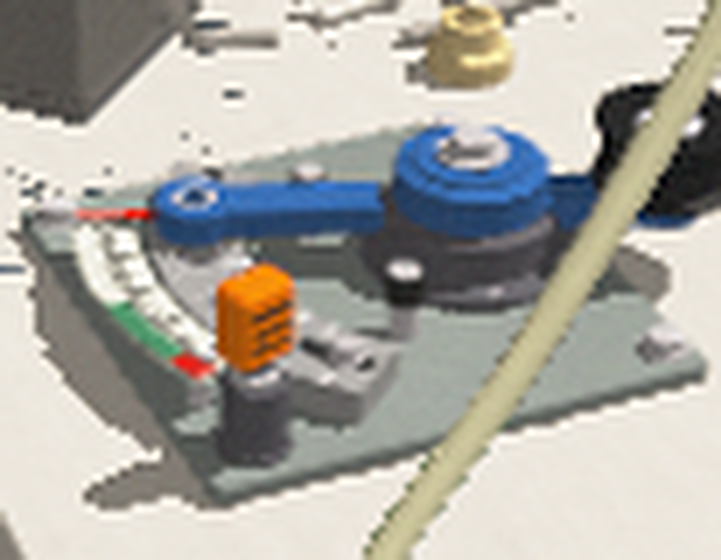

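```bash
cat >h.py <<'E'
import numpy as np,cv2
from scipy.spatial.transform import Rotation as R
from station import *
def K(p):
    f=192/np.tan(np.radians(p["vertical_fov"]/2));return f,p["cx"],p["cy"]
def proj(c,X):
    p=camera_params(c);f,cx,cy=K(p)
    q=R.from_rotvec(p["orientation"]).inv().apply(np.atleast_2d(X)-p["xyz"])
    return np.c_[cx+f*q[:,0]/q[:,2],cy+f*q[:,1]/q[:,2]]
def ray(c,uv,z):
    p=camera_params(c);f,cx,cy=K(p)
    d=R.from_rotvec(p["orientation"]).apply([(uv[0]-cx)/f,(uv[1]-cy)/f,1])
    return p["xyz"]+d*(z-p["xyz"][2])/d[2]
E
cat >fit.py <<'E'
from h import *
from scipy.optimize import least_squares
T=lambda x,y:np.array([250+(x+.5)/7-.5,145+(y+.5)/7-.5])
S=lambda x,y:np.array([227+(x+.5)/7-.5,195+(y+.5)/7-.5])
e=110*np.array([np.cos(np.radians(160)),np.sin(np.radians(160))])
obs=[("top",T(246,222),(0,0,64)),("top",T(184,430),(*e,40)),
("side",S(470,148),(0,0,66)),("side",S(195,195),(*e,40))]
for c,u,m in obs: print(c,u.round(1),ray(c,u,m[2]/1000).round(4))
oc={}
for c in("top","side"):
    im=cv2.imread(f"pics/{c}0.png").astype(int);b,g,r=im[...,0],im[...,1],im[...,2]
    m=((r>150)&(g>50)&(g<170)&(b<80)).astype(np.uint8)
    n,l,st,ce=cv2.connectedComponentsWithStats(m)
    t={"top":(312,211),"side":(263,240)}[c]
    k=min(range(1,n),key=lambda k:np.hypot(*(ce[k]-t))+ (100 if st[k,4]<10 else 0));oc[c]=ce[k];print(c,"orange",ce[k],st[k])
def w(P,m): 
    x,y,a=P[:3];X,Y,Z=np.array(m)/1000;return [x+X*np.cos(a)-Y*np.sin(a),y+X*np.sin(a)+Y*np.cos(a),Z]
# orange silhouette centroid: sample grip box hull, filled
def sil(c,P,yaw):
    x,y,z=w(P,(-132,-86,0));pts=np.array([[i*.013,j*.009,k] for i in(-1,1) for j in(-1,1) for k in(.049,.081)])
    pts[:,:2]=pts[:,:2]@np.array([[np.cos(yaw),np.sin(yaw)],[-np.sin(yaw),np.cos(yaw)]]);pts[:,:2]+=[x,y]
    h=cv2.convexHull(proj(c,pts).astype(np.float32)).astype(float)[:,0]
    a=h;b=np.roll(h,-1,0);cr=a[:,0]*b[:,1]-b[:,0]*a[:,1];return ((a+b)*cr[:,None]).sum(0)/(3*cr.sum())
pl=[T(43,160),T(427,146),T(450,522),T(66,546)]
def res(P):
    o={"top":P[3:5],"side":P[5:7]};r=[]
    for c,u,m in obs: r+=list((proj(c,w(P,m))[0]+o[c]-u)*1.5)
    for c in oc: r+=list(sil(c,P,P[2])+o[c]-oc[c])
    for u,m in zip(pl,[(102.5,105),(102.5,-105),(-102.5,-105),(-102.5,105)]): r+=list(proj("top",w(P,(m[0]+P[7]*1000,m[1]+P[8]*1000,10)))[0]+P[3:5]-u)
    return np.array(r+list(P[3:7]))
s=least_squares(res,[.57,-.3,0,0,0,0,0,-.05,0]);print(s.x.round(4),np.round(s.fun,2))
P=s.x;np.save("P.npy",P)
print("park",np.round(w(P,(-132,-86,40)),4),"eye",np.round(w(P,(*e,40)),4),"yawdeg",np.degrees(P[2]))
for u in [(284,436),(215,435),(365,400)]:
    q=ray("top",T(*u)-P[3:5],.024);d=q[:2]-P[:2];print(u,np.hypot(*d),(np.degrees(np.arctan2(d[1],d[0])-P[2])-160)%360)
E
python3 fit.py
```

```text
top [284.7 176.3] [ 0.6239 -0.2856  0.064 ]
top [275.9 206. ] [ 0.5187 -0.2515  0.04  ]
side [293.7 215.7] [ 0.6208 -0.2977  0.066 ]
side [254.4 222.4] [ 0.5238 -0.2505  0.04  ]
top orange [312.08695652 210.60869565] [310 208   5   6  23]
side orange [262.62184874 239.65546218] [258 233  11  15 119]
[ 6.259e-01 -2.877e-01  2.220e-02 -1.713e-01  4.143e-01  2.829e-01
  4.883e-01 -5.520e-02 -2.000e-04] [ 0.58 -0.2   0.07 -0.61  0.52 -2.33 -0.31  1.43 -0.84  0.57 -0.22  1.04
 -0.11  0.38  0.37 -0.01  0.83  0.27 -0.88 -0.69 -0.17  0.41  0.28  0.49]
park [ 0.4958 -0.3766  0.04  ] eye [ 0.5217 -0.2523  0.04  ] yawdeg 1.2723881022635195
(284, 436) 0.10963370757741332 28.233241333504907
(215, 435) 0.10836527168316394 9.026209393974966
(365, 400) 0.10900405012749431 53.14257499833957
```

```bash
cat >pinfit.py <<'E'
from h import *
from scipy.optimize import minimize
P=np.load("P.npy");off={"top":P[3:5],"side":P[5:7]}
def run(tags,x0,z0=.049,z1=.081):
    W={}
    for c,f in tags.items():
        im=cv2.imread(f).astype(float);b,g,r=im[...,0],im[...,1],im[...,2]
        hsv=cv2.cvtColor(im.astype(np.uint8),cv2.COLOR_BGR2HSV)
        s=np.clip((r-b-40)/90,0,1)*((hsv[...,0]<20)&(hsv[...,0]>5))
        u=proj(c,[[x0[0],x0[1],.065]])[0].astype(int);W[c]=(s,u)
    def cost(p):
        x,y,a=p;t=0
        for c,(s,u) in W.items():
            pts=np.array([[i*.013,j*.009,k] for i in(-1,1) for j in(-1,1) for k in(z0,z1)])
            pts[:,:2]=pts[:,:2]@np.array([[np.cos(a),np.sin(a)],[-np.sin(a),np.cos(a)]])+[x,y]
            h=proj(c,pts)+off[c]-(u-14)+.5
            m=np.zeros((28*16,28*16),np.uint8);cv2.fillConvexPoly(m,cv2.convexHull((h*16).astype(np.int32)),1)
            m=m.reshape(28,16,28,16).mean((1,3));t+=((m-s[u[1]-14:u[1]+14,u[0]-14:u[0]+14])**2).sum()
        return t
    return cost
if __name__=="__main__":
    c=run({"top":"pics/top0.png","side":"pics/side0.png"},(.4958,-.3766))
    for a in np.radians(range(-90,90,15)):
        r=minimize(c,[.4958,-.3766,a],method="Nelder-Mead",options=dict(initial_simplex=[[.4958,-.3766,a],[.5,-.3766,a],[.4958,-.372,a],[.4958,-.3766,a+.25]]))
        print(round(np.degrees(a)),r.x[:2].round(4),np.degrees(r.x[2]).round(1),round(r.fun,2))
E
python3 pinfit.py
```

```text
-90 [ 0.4969 -0.3759] -90.9 48.98
-75 [ 0.4975 -0.3741] -89.6 49.35
-60 [ 0.4973 -0.3759] -22.1 39.63
-45 [ 0.4974 -0.3758] -20.9 39.61
-30 [ 0.4975 -0.3759] -22.8 39.5
-15 [ 0.4974 -0.3761] -21.4 39.59
0 [ 0.4975 -0.3758] -22.5 39.53
15 [ 0.4973 -0.3761] 42.4 37.08
30 [ 0.4979 -0.3757] 40.0 37.37
45 [ 0.4971 -0.3761] 43.3 37.1Traceback (most recent call last):
  File "pinfit.py", line 24, in <module>
    r=minimize(c,[.4958,-.3766,a],method="Nelder-Mead",options=dict(initial_simplex=[[.4958,-.3766,a],[.5,-.3766,a],[.4958,-.372,a],[.4958,-.3766,a+.25]]))
    res = _minimize_neldermead(fun, x0, args, callback, bounds=bounds,
                               **options)
    fxcc = func(xcc)
    fx = function(np.copy(x), *(wrapper_args + args))
  File "pinfit.py", line 16, in cost
    h=proj(c,pts)+off[c]-(u-14)+.5
      ~~~~^^^^^^^
  File "h.py", line 7, in proj
    p=camera_params(c);f,cx,cy=K(p)
ValueError: time passes only in moves, steps and waits
```

```bash
python3 - <<'E'
import pickle
from station import *
pickle.dump({c:camera_params(c) for c in("top","side")},open("cam.pkl","wb"))
import cv2,numpy as np
a=cv2.imread("pics/top0.png")[201:221,302:322];b=cv2.imread("pics/side0.png")[228:258,248:278]
cv2.imwrite("pics/c3.png",np.hstack([cv2.resize(a,(400,400),interpolation=0),cv2.resize(b,(400,400),interpolation=0)]))
E
sed -i 's/^from station import \*/from station import *\nimport pickle\ntry: CP=pickle.load(open("cam.pkl","rb"))\nexcept Exception: CP={}/; s/camera_params(c)/CP[c]/' h.py
```

```text
(no output)
```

View pics/c3.png

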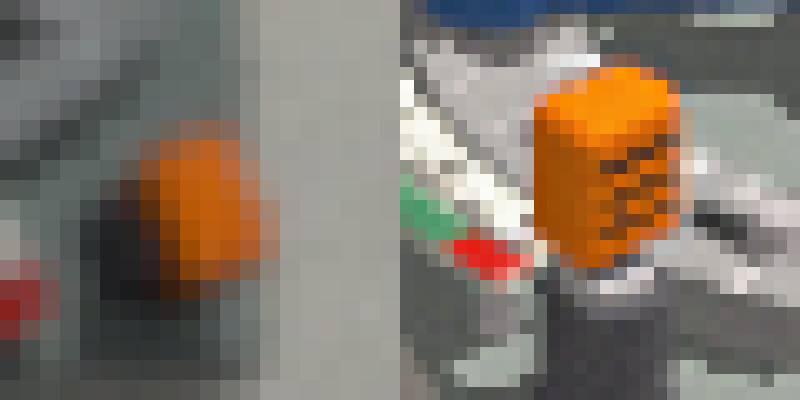

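```bash
sed -i 's/^        s=np.clip.*/        s=np.clip((r-b-20)\/(60 if c=="side" else 130),0,1)*((hsv[...,0]<24)\&(hsv[...,0]>4)\&(hsv[...,1]>90))/; s/range(-90,90,15)/range(-20,80,20)/' pinfit.py; python3 pinfit.py
```

```text
-20 [ 0.4976 -0.3758] -21.5 35.54
0 [ 0.4976 -0.3758] 39.5 32.65
20 [ 0.4975 -0.3759] 39.5 32.49
40 [ 0.4976 -0.3758] 39.5 32.57
60 [ 0.4978 -0.3757] 39.9 32.36
```

```bash
cat >pf2.py <<'E'
from h import *
from scipy.optimize import minimize
P=np.load("P.npy");off={"top":P[3:5],"side":P[5:7]}
W={}
for c in("top","side"):
    im=cv2.imread(f"pics/{c}0.png").astype(float);s=np.clip((im[...,2]-im[...,0]-20)/(90 if c=="side" else 130),0,1)
    hsv=cv2.cvtColor(im.astype(np.uint8),cv2.COLOR_BGR2HSV);s=s*((hsv[...,0]<24)&(hsv[...,0]>6))
    u=proj(c,[[.497,-.376,.065]])[0].astype(int);W[c]=(s[u[1]-10:u[1]+11,u[0]-10:u[0]+11],u)
th=np.linspace(0,2*np.pi,24,endpoint=False)
def shape(x,y,a,r):
    pts=np.array([[i*(.013-r)+r*np.cos(t),j*(.009-r)+r*np.sin(t),k] for i in(-1,1) for j in(-1,1) for k in(.050,.080) for t in th])
    pts[:,:2]=pts[:,:2]@np.array([[np.cos(a),np.sin(a)],[-np.sin(a),np.cos(a)]])+[x,y];return pts
def cost(p,a,cams,r):
    t=0
    for c in cams:
        s,u=W[c];h=proj(c,shape(p[0],p[1],a,r))-(u-10)+.5
        m=np.zeros((21*16,21*16),np.uint8);cv2.fillConvexPoly(m,cv2.convexHull((h*16).astype(np.int32)),1)
        t+=((m.reshape(21,16,21,16).mean((1,3))-s)**2).sum()
    return t
for cams in(["top"],["side"]):
  for r in(.002,.005):
    for a in range(-30,100,15):
        q=min((minimize(cost,x,args=(np.radians(a),cams,r),method="Nelder-Mead",options=dict(initial_simplex=np.array([x,x+[.004,0],x+[0,.004]]))) for x in [np.array([.497,-.376])]),key=lambda q:q.fun)
        print(cams,r,a,q.x.round(4),round(q.fun,2))
E
python3 pf2.py
```

```text
['top'] 0.002 -30 [ 0.4951 -0.3779] 12.41
['top'] 0.002 -15 [ 0.4947 -0.3771] 11.02
['top'] 0.002 0 [ 0.4947 -0.3785] 9.01
['top'] 0.002 15 [ 0.4954 -0.3779] 8.95
['top'] 0.002 30 [ 0.4951 -0.3778] 8.38
['top'] 0.002 45 [ 0.4956 -0.3776] 9.89
['top'] 0.002 60 [ 0.4953 -0.3779] 11.81
['top'] 0.002 75 [ 0.4955 -0.3772] 13.6
['top'] 0.002 90 [ 0.4948 -0.3772] 14.27
['top'] 0.005 -30 [ 0.4952 -0.3783] 10.67
['top'] 0.005 -15 [ 0.4949 -0.3773] 8.95
['top'] 0.005 0 [ 0.4951 -0.3781] 7.42
['top'] 0.005 15 [ 0.4951 -0.3775] 6.96
['top'] 0.005 30 [ 0.4952 -0.3782] 7.05
['top'] 0.005 45 [ 0.4952 -0.3771] 8.17
['top'] 0.005 60 [ 0.4952 -0.3772] 9.79
['top'] 0.005 75 [ 0.4957 -0.3778] 11.63
['top'] 0.005 90 [ 0.4952 -0.3782] 12.57
['side'] 0.002 -30 [ 0.4987 -0.3758] 15.8
['side'] 0.002 -15 [ 0.4986 -0.3763] 13.92
['side'] 0.002 0 [ 0.4986 -0.376 ] 13.75
['side'] 0.002 15 [ 0.4986 -0.376 ] 12.61
['side'] 0.002 30 [ 0.4987 -0.3756] 10.34
['side'] 0.002 45 [ 0.4984 -0.3756] 15.51
['side'] 0.002 60 [ 0.4983 -0.3759] 33.89
['side'] 0.002 75 [ 0.4983 -0.376 ] 37.44
['side'] 0.002 90 [ 0.4984 -0.3748] 25.48
['side'] 0.005 -30 [ 0.4983 -0.3761] 14.06
['side'] 0.005 -15 [ 0.4982 -0.3758] 11.93
['side'] 0.005 0 [ 0.4986 -0.3759] 9.76
['side'] 0.005 15 [ 0.4988 -0.3757] 7.5
['side'] 0.005 30 [ 0.4984 -0.3757] 8.63
['side'] 0.005 45 [ 0.4975 -0.3755] 19.72
['side'] 0.005 60 [ 0.4983 -0.376 ] 34.1
['side'] 0.005 75 [ 0.4983 -0.376 ] 37.81
['side'] 0.005 90 [ 0.497 -0.376] 28.1
```

Emit:
{"method": "play_rows", "body": {
  "motion": [
    {"travel": [2, -5, 0], "turn": [0, 0, 0], "jaw": 1},
    {"travel": [4, -10, 0], "turn": [0, 0, 0], "jaw": 1},
    {"travel": [6, -14.5, 0], "turn": [0, 0, 0], "jaw": 1},
    {"travel": [10, -16.2, 0], "turn": [0, 0, -1], "jaw": 1},
    {"travel": [15, -16.2, 0], "turn": [0, 0, -3], "jaw": 1},
    {"travel": [20, -16.2, 2], "turn": [0, 0, -3], "jaw": 1},
    {"travel": [24.5, -16.2, 4], "turn": [0, 0, -3], "jaw": 1},
    {"travel": [29, -16.2, 6], "turn": [0, 0, -3], "jaw": 1},
    {"travel": [33, -16.2, 8], "turn": [0, 0, -3], "jaw": 0.6},
    {"travel": [35.4, -16.2, 9], "turn": [0, 0, -3], "jaw": 0.6}
  ]
}}

```text
time_s: 1.7
ee_pos: [0.4998, -0.374, 0.3128]
tool_rot: [-3.085, -0.584, -0.001]
wrist_force: [0.2, -0.8, 0.1]
gripper_width: 0.0592
gripper_force: 0.0
```

Emit:
{"method": "play_rows", "body": {
  "motion": [
    {"travel": [0, 0, 2], "turn": [0, 0, 0], "jaw": 0.45},
    {"travel": [0, 0, 4], "turn": [0, 0, 0], "jaw": 0.45},
    {"travel": [0, 0, 4], "turn": [0, 0, 0], "jaw": 0.45},
    {"travel": [0, 0, 4], "turn": [0, 0, 0], "jaw": 0.45}
  ]
}}

```text
time_s: 2.1
ee_pos: [0.4965, -0.3769, 0.2749]
tool_rot: [-3.088, -0.578, 0.001]
wrist_force: [-0.0, 0.3, -0.5]
gripper_width: 0.0381
gripper_force: 0.0
```

```bash
python3 - <<'E'
from h import *
s=state();print(s["ee_pos"].round(4),s["tool_rot"].round(4),s["wrist_force"].round(2),s["gripper_width"])
a=read_camera("top");b=read_camera("side")
cv2.imwrite("pics/t1.png",a[:,:,::-1]);cv2.imwrite("pics/s1.png",b[:,:,::-1])
t=s["ee_pos"];z=R.from_rotvec(s["tool_rot"]).as_matrix();print(z.round(4).tolist())
tips=[t+z@np.array([0,k,.165]) for k in(-.019,.019)]
for c in("top","side"): print(c,proj(c,tips).round(1).tolist())
v=b[190:265,220:320]
cv2.imwrite("pics/v1.png",cv2.resize(v,None,fx=7,fy=7,interpolation=cv2.INTER_CUBIC))
E
```

```text
[ 0.4965 -0.3769  0.2749] [-3.0878e+00 -5.7770e-01  6.0000e-04] [-0.05  0.3  -0.46] 0.038145489379363295
[[0.9324, 0.3615, -0.0004], [0.3615, -0.9324, 0.0001], [-0.0003, -0.0003, -1.0]]
top [[308.3, 211.3], [318.3, 207.2]]
side [[257.2, 221.8], [267.8, 227.7]]
```

View pics/v1.png

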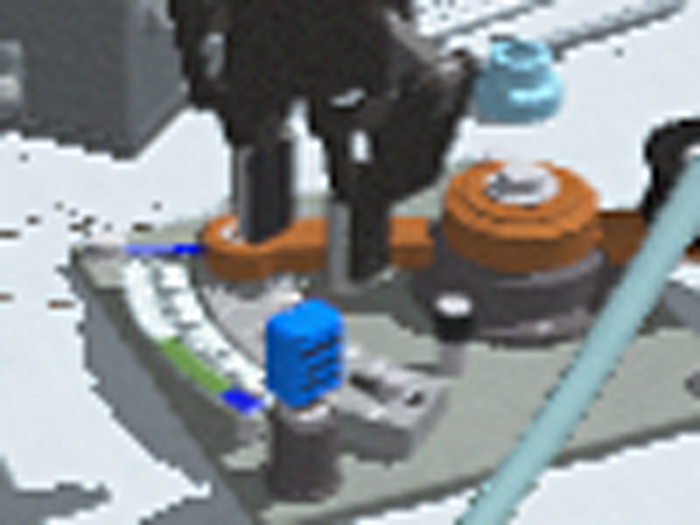

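Emit:
{"method": "play_rows", "body": {
  "motion": [
    {"travel": [0, 0, 1.5], "turn": [0, 0, 0], "jaw": 0.45},
    {"travel": [0, 0, 3], "turn": [0, 0, 0], "jaw": 0.42},
    {"travel": [0, 0, 4.4], "turn": [0, 0, 0], "jaw": 0.38},
    {"travel": [0, 0, 5.4], "turn": [0, 0, 0], "jaw": 0.34},
    {"travel": [0, 0, 5.4], "turn": [0, 0, 0], "jaw": 0.31},
    {"travel": [0, 0, 5.4], "turn": [0, 0, 0], "jaw": 0.28},
    {"travel": [0, 0, 5.4], "turn": [0, 0, 0], "jaw": 0.27}
  ]
}}

```text
time_s: 2.9
ee_pos: [0.4969, -0.3769, 0.2212]
tool_rot: [3.087, 0.578, 0.001]
wrist_force: [-0.5, -0.0, 0.7]
gripper_width: 0.023
gripper_force: 0.0
```

Emit:
{"method": "play_rows", "body": {
  "motion": [
    {"travel": [0, 0, 0], "turn": [0, 0, 0], "jaw": 0.255},
    {"travel": [0, 0, 0], "turn": [0, 0, 0], "jaw": 0.245},
    {"travel": [0, 0, 0], "turn": [0, 0, 0], "jaw": 0.24}
  ]
}}

```text
time_s: 3.2
ee_pos: [0.4967, -0.3768, 0.2211]
tool_rot: [3.087, 0.578, 0.001]
wrist_force: [-0.7, 0.1, 0.2]
gripper_width: 0.0204
gripper_force: 0.0
```

Emit:
{"method": "play_rows", "body": {
  "motion": [
    {"travel": [0, 0, 0], "turn": [0, 0, 0], "jaw": 0.23},
    {"travel": [0, 0, 0], "turn": [0, 0, 0], "jaw": 0.222},
    {"travel": [0, 0, 0], "turn": [0, 0, 0], "jaw": 0.216},
    {"travel": [0, 0, 0], "turn": [0, 0, 0], "jaw": 0.21}
  ]
}}

```text
time_s: 3.6
ee_pos: [0.4966, -0.3767, 0.2207]
tool_rot: [-3.088, -0.578, 0.0]
wrist_force: [-0.8, -0.2, 0.8]
gripper_width: 0.0179
gripper_force: 2.0
```

Emit:
{"method": "play_rows", "body": {
  "motion": [
    {"travel": [0, 0, 0], "turn": [0, 0, 0], "jaw": 0.2},
    {"travel": [0, 0, 0], "turn": [0, 0, 0], "jaw": 0.15},
    {"travel": [0, 0, 0], "turn": [0, 0, 0], "jaw": 0},
    {"travel": [0, 0, 0], "turn": [0, 0, 0], "jaw": 0}
  ]
}}

```text
time_s: 4.0
ee_pos: [0.4967, -0.3767, 0.2209]
tool_rot: [3.088, 0.578, 0.0]
wrist_force: [0.1, 0.8, 1.7]
gripper_width: 0.0175
gripper_force: 58.5
```

Emit:
{"method": "play_rows", "body": {
  "motion": [
    {"travel": [0, 0, -0.5], "turn": [0, 0, 0], "jaw": 0},
    {"travel": [0, 0, -1], "turn": [0, 0, 0], "jaw": 0},
    {"travel": [0, 0, -1.5], "turn": [0, 0, 0], "jaw": 0},
    {"travel": [0, 0, -2.5], "turn": [0, 0, 0], "jaw": 0},
    {"travel": [0, 0, -3.5], "turn": [0, 0, 0], "jaw": 0},
    {"travel": [0, 0, -4], "turn": [0, 0, 0], "jaw": 0},
    {"travel": [0, 0, -4], "turn": [0, 0, 0], "jaw": 0}
  ]
}}

```text
time_s: 4.7
ee_pos: [0.4969, -0.377, 0.2621]
tool_rot: [3.086, 0.578, 0.003]
wrist_force: [0.7, -0.1, -0.3]
gripper_width: 0.0171
gripper_force: 58.4
```

Emit:
{"method": "play_rows", "body": {
  "motion": [
    {"travel": [2.5, -4, 0], "turn": [0, 0, 0], "jaw": 0},
    {"travel": [5, -8, 0], "turn": [0, 0, 0], "jaw": 0},
    {"travel": [6.85, -10.7, 0], "turn": [0, 0, 0], "jaw": 0},
    {"travel": [6.85, -10.7, 0.4], "turn": [0, 0, 0], "jaw": 0},
    {"travel": [6.85, -10.7, 0.6], "turn": [0, 0, 0], "jaw": 0},
    {"travel": [6.85, -10.7, 0.6], "turn": [0, 0, 0], "jaw": 0}
  ]
}}

```text
time_s: 5.3
ee_pos: [0.5211, -0.2534, 0.2542]
tool_rot: [3.088, 0.576, -0.002]
wrist_force: [-0.3, -0.7, -0.6]
gripper_width: 0.0176
gripper_force: 58.7
```

```bash
python3 - <<'E'
from h import *
s=state();print(s["ee_pos"].round(4),s["tool_rot"].round(4),s["wrist_force"].round(2),s["gripper_width"])
a=read_camera("top")[:,:,::-1];b=read_camera("side")[:,:,::-1]
cv2.imwrite("pics/t2.png",a);cv2.imwrite("pics/s2.png",b)
u=a[190:230,255:295];v=b[195:235,235:275]
cv2.imwrite("pics/v2.png",np.hstack([cv2.resize(q,(400,400),interpolation=cv2.INTER_CUBIC) for q in(u,v)]))
E
```

```text
[ 0.5211 -0.2534  0.2542] [ 3.0882e+00  5.7560e-01 -2.1000e-03] [-0.31 -0.69 -0.58] 0.01762654890393483
```

View pics/v2.png

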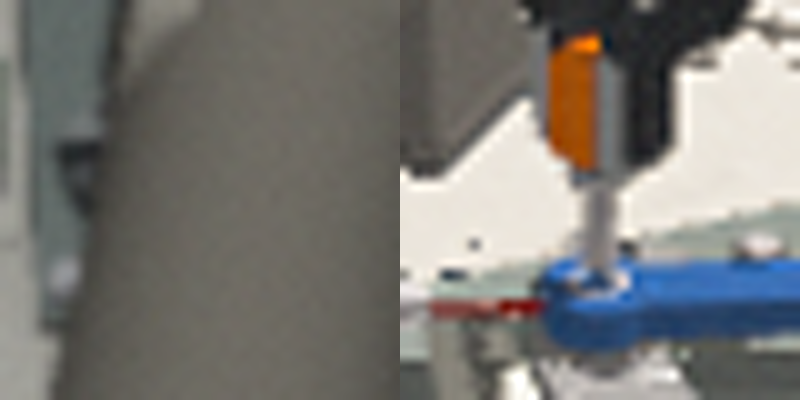

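Emit:
{"method": "play_rows", "body": {
  "motion": [
    {"travel": [0, 0, 0.2], "turn": [0, 0, 0], "jaw": 0},
    {"travel": [0, 0, 0.4], "turn": [0, 0, 0], "jaw": 0},
    {"travel": [0, 0, 0.55], "turn": [0, 0, 0], "jaw": 0},
    {"travel": [0, 0, 0.65], "turn": [0, 0, 0], "jaw": 0}
  ]
}}

```text
time_s: 5.8
ee_pos: [0.5216, -0.2523, 0.248]
tool_rot: [-3.088, -0.578, 0.0]
wrist_force: [-0.2, 0.4, -0.1]
gripper_width: 0.0171
gripper_force: 58.7
```

Emit:
{"method": "play_rows", "body": {
  "motion": [
    {"travel": [0, 0, 0.1], "turn": [0, 0, 0], "jaw": 0},
    {"travel": [0, 0, 0.2], "turn": [0, 0, 0], "jaw": 0},
    {"travel": [0, 0, 0.2], "turn": [0, 0, 0], "jaw": 0}
  ]
}}

```text
time_s: 6.1
ee_pos: [0.5217, -0.2522, 0.2461]
tool_rot: [-3.088, -0.578, 0.0]
wrist_force: [0.3, -0.7, -0.6]
gripper_width: 0.0169
gripper_force: 58.7
```

Emit:
{"method": "play_rows", "body": {
  "motion": [
    {"travel": [0, 0, 0.15], "turn": [0, 0, 0], "jaw": 0},
    {"travel": [0, 0, 0.3], "turn": [0, 0, 0], "jaw": 0},
    {"travel": [0, 0, 0.45], "turn": [0, 0, 0], "jaw": 0},
    {"travel": [0, 0, 0.6], "turn": [0, 0, 0], "jaw": 0},
    {"travel": [0, 0, 0.6], "turn": [0, 0, 0], "jaw": 0}
  ]
}}

```text
time_s: 6.6
ee_pos: [0.5217, -0.2521, 0.24]
tool_rot: [-3.088, -0.578, 0.0]
wrist_force: [-0.1, -0.7, 0.1]
gripper_width: 0.0169
gripper_force: 58.6
```

```bash
python3 - <<'E'
import numpy as np
A=np.array([[.9324,.3615],[.3615,-.9324]])
p=lambda t:11*np.array([np.cos(np.radians(161.27+t)),np.sin(np.radians(161.27+t))])
for t in list(range(0,22,3))+list(range(22,36)): print(t,(A@(p(t)-p(0))).round(2),(p(t)-p(0)).round(2))
E
```

```text
0 [0. 0.] [0. 0.]
3 [-0.36  0.45] [-0.17 -0.55]
6 [-0.69  0.92] [-0.31 -1.11]
9 [-1.    1.41] [-0.42 -1.67]
12 [-1.28  1.91] [-0.51 -2.24]
15 [-1.54  2.42] [-0.56 -2.82]
18 [-1.77  2.95] [-0.58 -3.39]
21 [-1.97  3.49] [-0.57 -3.97]
22 [-2.03  3.67] [-0.56 -4.16]
23 [-2.09  3.86] [-0.55 -4.35]
24 [-2.14  4.04] [-0.54 -4.54]
25 [-2.19  4.23] [-0.52 -4.73]
26 [-2.24  4.41] [-0.49 -4.92]
27 [-2.29  4.6 ] [-0.47 -5.11]
28 [-2.33  4.79] [-0.44 -5.3 ]
29 [-2.36  4.98] [-0.41 -5.49]
30 [-2.4   5.16] [-0.37 -5.68]
31 [-2.43  5.35] [-0.33 -5.87]
32 [-2.46  5.54] [-0.29 -6.06]
33 [-2.48  5.73] [-0.24 -6.24]
34 [-2.51  5.92] [-0.19 -6.43]
35 [-2.52  6.12] [-0.14 -6.61]
```

Swing to 6° first, then check the forces.

Emit:
{"method": "play_rows", "body": {
  "motion": [
    {"travel": [-0.18, 0.22, 0.1], "turn": [0, 0, 0], "jaw": 0},
    {"travel": [-0.36, 0.45, 0.2], "turn": [0, 0, 0], "jaw": 0},
    {"travel": [-0.53, 0.68, 0.2], "turn": [0, 0, 0], "jaw": 0},
    {"travel": [-0.69, 0.92, 0.2], "turn": [0, 0, 0], "jaw": 0},
    {"travel": [-0.69, 0.92, 0.2], "turn": [0, 0, 0], "jaw": 0}
  ]
}}

```text
time_s: 7.1
ee_pos: [0.5184, -0.2636, 0.2381]
tool_rot: [-3.088, -0.577, 0.0]
wrist_force: [-0.2, 2.7, -1.1]
gripper_width: 0.0173
gripper_force: 58.5
```

Emit:
{"method": "play_rows", "body": {
  "motion": [
    {"travel": [-0.31, 0.49, 0], "turn": [0, 0, 0], "jaw": 0},
    {"travel": [-0.59, 0.99, 0], "turn": [0, 0, 0], "jaw": 0},
    {"travel": [-0.85, 1.5, 0], "turn": [0, 0, 0], "jaw": 0},
    {"travel": [-1.08, 2.03, 0], "turn": [0, 0, 0], "jaw": 0},
    {"travel": [-1.28, 2.57, 0], "turn": [0, 0, 0], "jaw": 0},
    {"travel": [-1.45, 3.12, 0], "turn": [0, 0, 0], "jaw": 0},
    {"travel": [-1.45, 3.12, 0], "turn": [0, 0, 0], "jaw": 0},
    {"travel": [-1.45, 3.12, 0], "turn": [0, 0, 0], "jaw": 0}
  ]
}}

```text
time_s: 7.9
ee_pos: [0.5162, -0.2976, 0.2381]
tool_rot: [-3.087, -0.577, 0.001]
wrist_force: [-1.0, 4.2, 0.4]
gripper_width: 0.0172
gripper_force: 58.5
```

Emit:
{"method": "play_rows", "body": {
  "motion": [
    {"travel": [0, 0, 0.15], "turn": [0, 0, 0], "jaw": 0},
    {"travel": [0, 0, 0.3], "turn": [0, 0, 0], "jaw": 0},
    {"travel": [0, 0, 0.4], "turn": [0, 0, 0], "jaw": 0},
    {"travel": [0, 0, 0.5], "turn": [0, 0, 0], "jaw": 0},
    {"travel": [0, 0, 0.53], "turn": [0, 0, 0], "jaw": 0},
    {"travel": [0, 0, 0.53], "turn": [0, 0, 0], "jaw": 0}
  ]
}}

```text
time_s: 8.5
ee_pos: [0.5163, -0.2973, 0.2329]
tool_rot: [-3.087, -0.578, 0.001]
wrist_force: [-0.8, 4.8, -0.0]
gripper_width: 0.0171
gripper_force: 58.8
```

Emit:
{"method": "play_rows", "body": {
  "motion": [
    {"travel": [0, 0, 0.04], "turn": [0, 0, 0], "jaw": 0},
    {"travel": [0, 0, 0.07], "turn": [0, 0, 0], "jaw": 0},
    {"travel": [0, 0, 0.07], "turn": [0, 0, 0], "jaw": 0}
  ]
}}

```text
time_s: 8.8
ee_pos: [0.5163, -0.2973, 0.2327]
tool_rot: [-3.087, -0.578, 0.001]
wrist_force: [-1.3, 6.1, 4.7]
gripper_width: 0.017
gripper_force: 59.4
```

Emit:
{"method": "play_rows", "body": {
  "motion": [
    {"travel": [-0.02, 0.09, 0], "turn": [0, 0, 0], "jaw": 0},
    {"travel": [-0.05, 0.19, 0], "turn": [0, 0, 0], "jaw": 0},
    {"travel": [-0.05, 0.19, 0], "turn": [0, 0, 0], "jaw": 0}
  ]
}}

```text
time_s: 9.1
ee_pos: [0.5166, -0.2991, 0.2327]
tool_rot: [-3.087, -0.578, 0.001]
wrist_force: [-2.2, 6.2, 4.9]
gripper_width: 0.0171
gripper_force: 59.4
```

Emit:
{"method": "play_rows", "body": {
  "motion": [
    {"travel": [-0.02, 0.09, 0], "turn": [0, 0, 0], "jaw": 0},
    {"travel": [-0.05, 0.18, 0], "turn": [0, 0, 0], "jaw": 0},
    {"travel": [-0.05, 0.18, 0], "turn": [0, 0, 0], "jaw": 0}
  ]
}}

```text
time_s: 9.4
ee_pos: [0.5168, -0.301, 0.2326]
tool_rot: [-3.087, -0.578, 0.0]
wrist_force: [-0.4, 6.7, 4.0]
gripper_width: 0.0174
gripper_force: 59.3
```

Emit:
{"method": "play_rows", "body": {
  "motion": [
    {"travel": [-0.02, 0.09, 0], "turn": [0, 0, 0], "jaw": 0},
    {"travel": [-0.05, 0.19, 0], "turn": [0, 0, 0], "jaw": 0},
    {"travel": [-0.05, 0.19, 0], "turn": [0, 0, 0], "jaw": 0}
  ]
}}

```text
time_s: 9.7
ee_pos: [0.517, -0.303, 0.2323]
tool_rot: [-3.087, -0.578, 0.0]
wrist_force: [-1.2, 6.1, -0.1]
gripper_width: 0.0171
gripper_force: 58.9
```

Emit:
{"method": "play_rows", "body": {
  "motion": [
    {"travel": [-0.02, 0.09, 0], "turn": [0, 0, 0], "jaw": 0},
    {"travel": [-0.02, 0.09, 0], "turn": [0, 0, 0], "jaw": 0}
  ]
}}

```text
time_s: 9.9
ee_pos: [0.5171, -0.3038, 0.2323]
tool_rot: [-3.087, -0.579, 0.0]
wrist_force: [-1.1, 6.2, 1.6]
gripper_width: 0.0173
gripper_force: 58.9
```

Emit:
{"method": "play_rows", "body": {
  "motion": [
    {"travel": [0, 0, 0.04], "turn": [0, 0, 0], "jaw": 0},
    {"travel": [0, 0, 0.08], "turn": [0, 0, 0], "jaw": 0},
    {"travel": [0, 0, 0.08], "turn": [0, 0, 0], "jaw": 0}
  ]
}}

```text
time_s: 10.2
ee_pos: [0.5171, -0.3038, 0.2314]
tool_rot: [-3.087, -0.578, 0.001]
wrist_force: [-0.2, 4.9, 0.0]
gripper_width: 0.0176
gripper_force: 58.9
```

Emit:
{"method": "play_rows", "body": {
  "motion": [
    {"travel": [0, 0, 0.04], "turn": [0, 0, 0], "jaw": 0},
    {"travel": [0, 0, 0.08], "turn": [0, 0, 0], "jaw": 0},
    {"travel": [0, 0, 0.08], "turn": [0, 0, 0], "jaw": 0}
  ]
}}

```text
time_s: 10.5
ee_pos: [0.5171, -0.3038, 0.2306]
tool_rot: [-3.087, -0.579, 0.001]
wrist_force: [-0.8, 5.6, 0.8]
gripper_width: 0.0171
gripper_force: 58.9
```

Emit:
{"method": "play_rows", "body": {
  "motion": [
    {"travel": [0, 0, 0.06], "turn": [0, 0, 0], "jaw": 0},
    {"travel": [0, 0, 0.12], "turn": [0, 0, 0], "jaw": 0},
    {"travel": [0, 0, 0.12], "turn": [0, 0, 0], "jaw": 0}
  ]
}}

```text
time_s: 10.8
ee_pos: [0.5171, -0.3038, 0.2294]
tool_rot: [-3.087, -0.578, 0.001]
wrist_force: [-0.5, 6.6, 1.5]
gripper_width: 0.0174
gripper_force: 58.9
```

Emit:
{"method": "play_rows", "body": {
  "motion": [
    {"travel": [0, 0, 0.1], "turn": [0, 0, 0], "jaw": 0},
    {"travel": [0, 0, 0.2], "turn": [0, 0, 0], "jaw": 0},
    {"travel": [0, 0, 0.3], "turn": [0, 0, 0], "jaw": 0},
    {"travel": [0, 0, 0.4], "turn": [0, 0, 0], "jaw": 0},
    {"travel": [0, 0, 0.4], "turn": [0, 0, 0], "jaw": 0}
  ]
}}

```text
time_s: 11.3
ee_pos: [0.5171, -0.3038, 0.2253]
tool_rot: [-3.087, -0.578, 0.001]
wrist_force: [-0.7, 5.6, -0.2]
gripper_width: 0.0171
gripper_force: 58.8
```

Emit:
{"method": "play_rows", "body": {
  "motion": [
    {"travel": [0, 0, 0.1], "turn": [0, 0, 0], "jaw": 0},
    {"travel": [0, 0, 0.2], "turn": [0, 0, 0], "jaw": 0},
    {"travel": [0, 0, 0.3], "turn": [0, 0, 0], "jaw": 0},
    {"travel": [0, 0, 0.38], "turn": [0, 0, 0], "jaw": 0},
    {"travel": [0, 0, 0.38], "turn": [0, 0, 0], "jaw": 0}
  ]
}}

```text
time_s: 11.8
ee_pos: [0.5171, -0.3038, 0.2216]
tool_rot: [-3.087, -0.579, 0.001]
wrist_force: [0.0, 5.2, 0.2]
gripper_width: 0.0174
gripper_force: 58.8
```

Home within 1 mm. Seat it lightly.

Emit:
{"method": "play_rows", "body": {
  "motion": [
    {"travel": [0, 0, 0.06], "turn": [0, 0, 0], "jaw": 0},
    {"travel": [0, 0, 0.1], "turn": [0, 0, 0], "jaw": 0},
    {"travel": [0, 0, 0.1], "turn": [0, 0, 0], "jaw": 0}
  ]
}}

```text
time_s: 12.1
ee_pos: [0.5171, -0.3039, 0.2208]
tool_rot: [-3.087, -0.579, 0.001]
wrist_force: [-1.9, 5.9, 2.5]
gripper_width: 0.0172
gripper_force: 59.2
```

Emit:
{"method": "play_rows", "body": {
  "motion": [
    {"travel": [0.01, -0.04, 0], "turn": [0, 0, 0], "jaw": 0},
    {"travel": [0.02, -0.08, 0], "turn": [0, 0, 0], "jaw": 0},
    {"travel": [0.02, -0.08, 0], "turn": [0, 0, 0], "jaw": 0}
  ]
}}

```text
time_s: 12.4
ee_pos: [0.517, -0.3034, 0.2208]
tool_rot: [3.088, 0.578, -0.0]
wrist_force: [-1.4, 4.8, 2.7]
gripper_width: 0.0172
gripper_force: 59.0
```

Emit:
{"method": "play_rows", "body": {
  "motion": [
    {"travel": [0.01, -0.04, 0], "turn": [0, 0, 0], "jaw": 0},
    {"travel": [0.01, -0.07, 0], "turn": [0, 0, 0], "jaw": 0},
    {"travel": [0.01, -0.07, 0], "turn": [0, 0, 0], "jaw": 0}
  ]
}}

```text
time_s: 12.7
ee_pos: [0.5169, -0.3032, 0.2208]
tool_rot: [3.087, 0.577, 0.0]
wrist_force: [-1.0, 2.0, 2.4]
gripper_width: 0.0174
gripper_force: 59.1
```

Load is passing to the hole. Open slowly.

Emit:
{"method": "play_rows", "body": {
  "motion": [
    {"travel": [0, 0, 0], "turn": [0, 0, 0], "jaw": 0.2},
    {"travel": [0, 0, 0], "turn": [0, 0, 0], "jaw": 0.22},
    {"travel": [0, 0, 0], "turn": [0, 0, 0], "jaw": 0.26},
    {"travel": [0, 0, 0], "turn": [0, 0, 0], "jaw": 0.3},
    {"travel": [0, 0, 0], "turn": [0, 0, 0], "jaw": 0.4},
    {"travel": [0, 0, 0], "turn": [0, 0, 0], "jaw": 0.5},
    {"travel": [0, 0, 0], "turn": [0, 0, 0], "jaw": 0.5}
  ]
}}

```text
time_s: 13.4
ee_pos: [0.5169, -0.3029, 0.2206]
tool_rot: [3.088, 0.578, 0.0]
wrist_force: [0.1, 0.5, 0.0]
gripper_width: 0.0427
gripper_force: 0.0
```

Emit:
{"method": "play_rows", "body": {
  "motion": [
    {"travel": [0, 0, -1], "turn": [0, 0, 0], "jaw": 0.5},
    {"travel": [0, 0, -3], "turn": [0, 0, 0], "jaw": 0.5},
    {"travel": [0, 0, -6], "turn": [0, 0, 0], "jaw": 0.5},
    {"travel": [0, 0, -10], "turn": [0, 0, 0], "jaw": 0.5},
    {"travel": [0, 0, -14], "turn": [0, 0, 0], "jaw": 0.5},
    {"travel": [-4, 0, -16], "turn": [0, 0, 0], "jaw": 0.5},
    {"travel": [-8, 0, -16], "turn": [0, 0, 0], "jaw": 0.5},
    {"travel": [-8, 0, -16], "turn": [0, 0, 0], "jaw": 0.5},
    {"travel": [-8, 0, -16], "turn": [0, 0, 0], "jaw": 0.5}
  ]
}}

```text
time_s: 14.3
ee_pos: [0.4414, -0.3322, 0.3815]
tool_rot: [3.088, 0.575, 0.001]
wrist_force: [0.9, -0.7, 0.4]
gripper_width: 0.0426
gripper_force: 0.0
```

```bash
python3 - <<'E'
from h import *
s=state();print(s["ee_pos"].round(4),s["wrist_force"].round(2),s["gripper_width"])
a=read_camera("top")[:,:,::-1];b=read_camera("side")[:,:,::-1]
u=a[145:230,240:325];v=b[195:280,227:312]
cv2.imwrite("pics/v3.png",np.hstack([cv2.resize(q,(400,400),interpolation=cv2.INTER_CUBIC) for q in(u,v)]))
E
```

```text
[ 0.4414 -0.3322  0.3815] [ 0.93 -0.66  0.38] 0.04263782677503041
```

View pics/v3.png

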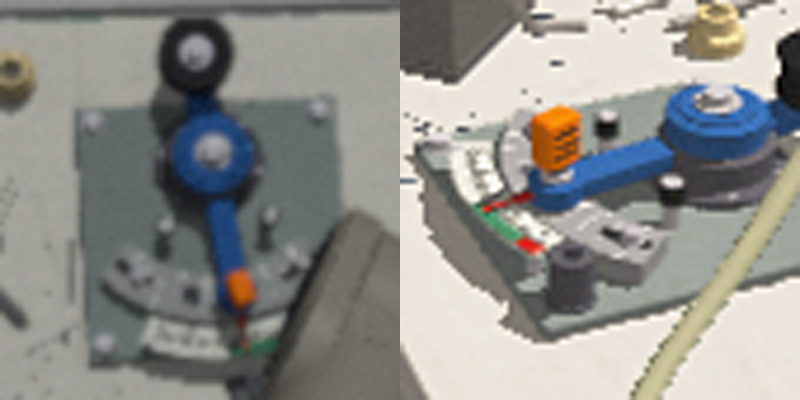

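```bash
python3 -c "
from station import *
print(ctrl.sign_off())"
```

```text
the job is handed in; nothing more can be done
None
```

The setting pin stands seated in the index hole with its flange down on the arm and the pointer in the green at roughly 27°; the gripper is released and clear, and the job was handed in after about 14 s (no verdict was returned).

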